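# Unseat the green tapered stopper from its reagent bottle

## Robot

A 6-joint arm with a two-finger parallel gripper is mounted at the origin on the work surface. World frame = base frame: x ahead of the robot, y to its left, z up, the work surface at z = 0. Lengths are in m, angles in rad, forces in N, time in s.
With the tool pointing down it reaches from about 0.35 to 0.975 m from the base axis. Payload 4.9 kg.
Tool frame: the origin (TCP) lies where the fingers leave the gripper's body, on its centre line; the fingertips stand 73 mm ahead of it and the grasp point (between the pads) lies 54 mm ahead of it; z points along the fingers, y is the direction in which the jaws open and shut (so a half turn about z gives the same grasp; the last joint's range is limited). The gripper opens to 85 mm and grips with 20 to 120 N. Pads are 22 mm wide; open, the fingers measure 114 mm over their backs; the gripper's body (76 mm by 85 mm) begins 54 mm behind the grasp point. The pads swing forward as they close: fully open they stand 13 mm farther back than shut.
Start: joints at [-1.227, 0.053, 1.613, -0, 1.476, -0.119], TCP at [0.279, -0.559, 0.304] pointing down, gripper open.
Joint ranges: [-3.01, 3.01], [-1.01, 2.22], [0.06, 2.58], [-1.02, 4.17], [0.09, 2.62], [-3.14, 3.14]. Speed limits (rad/s): [2.57, 2.57, 3.14, 3.14, 3.14, 3.14].

## Interface

Orientations are given as a rotation vector (axis times angle).
In Python, from station import monitor, vision, workorder gives the robot as it stands.
- The arm moves only by the tool arm_command, never from a script. Its argument "rows" is text: rows parted by semicolons, each of 6 numbers parted by spaces: the shift along the world's x, y, z in mm, then the turn, a rotation vector about the world's x, y, z in degrees. In form: tx ty tz wx wy wz; .... A call has 1 to 12 rows; each row is the pose to reach, as a shift and turn from the pose measured when the call began; what a row does not reach only later rows make up. A row lasts 1/8 s, in which the tool goes at most 62.5 mm and 10.7 degrees, less where a joint would pass 70% of its speed; a pose out of reach is approached as far as the arm can. A call with a gripper value outside its range is refused whole. "jaw" is the opening, from 0 (shut) to 1 (fully open), set as the call begins (left out, the last holds). The fingers move at their own pace and stop on an object; "squeeze" is the grip in N (left out, the last holds). Time passes only in rows, so rows that repeat a pose let the fingers close. It gives the time, the measured TCP pose, the force and the opening at its end, in the units of the state.
- monitor.get_obs(): the state, without advancing time (a new reading comes with each control period).
- vision.get_image(name): name is "scene" or "top"; returns a dict with "frame" (480x640x3 uint8, red, green, blue), "vfov" (degrees; the focal length in pixels is half the picture's height over the tangent of half this angle, whatever the lens; pixels are square), "cx", "cy" (the principal point, pixels), "distortion" ([k1, k2, p1, p2, k3] as OpenCV has them; the pictures are not rectified), "R" (3x3) and "t" (3): a world point X has camera coordinates R X + t. Camera axes: x right, y down, z forward; pixel columns grow to the right and rows downward; lengths in m; the calibration is good to about 2 mm. A picture is of the moment at which its call begins. There is no depth.
- workorder.finish_job(): hands the job in, once; it reports no verdict.
The state is a dict: "t": time; "q": joint angles; "dq": joint speeds; "effort": joint torques, N m; "tool_pos": TCP position; "tool_rot": TCP orientation; "contact_force": force on the tool from outside, world axes, zero at the start; "wrist_torque": the same for the moment, N m; "opening": finger opening in m.
Only numpy, scipy, OpenCV 4.12 (cv2) and the standard library are available. Lean on these libraries where they do the work, as an engineer would, in place of code of your own. Each camera call takes 0.05 s, during which the arm holds its last target. There are 200 camera calls.

## Task

The green stopper is stuck in the tapered neck of its amber bottle. Twist it to break it free, pull it straight out, then lower it gently, without dropping it, into the hole of the white stopper stand so that it sits there upright on its flange. Leave the blue-stoppered bottle closed.

Things in the scene. Friction and masses are not known exactly. Their poses are not given: they have to be found in the camera images.
- stopper_green: Green plastic stopper, 70 g: upright grip fin 44 long x 12 thick x 36 mm high on a flange (52 mm diameter, 6 mm thick); below it a tapered plug 34 mm long, 29 mm diameter, bevelled to 19 mm at the tip. Origin on the axis at the flange's underside: fin 6 to 42 mm above it, plug 0 to 34 mm below. z up, x along the fin's length, y across its thickness (grip there, from above).
- bottle_green: Amber bottle, 84 mm diameter, in a black holder (112 mm) screwed to the bench. Origin on its axis at the bench, z up; neck rim 150 mm up, the stopper's flange rests on it. The stopper will not pull straight out: first turn it about its axis 45 to 75 degrees, either way (stop at 80; stiff, 0.15 N m; it stays as turned), then it lifts freely. Its x is parallel to the stopper's at the start.
- stand: White stopper stand fixed to the bench: a block 90 x 90 x 50 mm high with one round upright hole in the middle of its top, 46 mm diameter, 42 mm deep. Origin at the centre of its underside, z up. A stopper stands in it at any turn about its axis, its flange lying on the block's top.
- stopper_blue: Blue stopper, same shape, size and origin as the green one, seated in a second, identical amber bottle in its own holder. To be left alone.
There are look-alikes about, which are no part of the job. There is more than one size of the stopper_green; the one meant has the size given above.

How it is judged:
On the way, in this order (a step that is already met when the one before it is completed fails the run):
1. the green stopper is twisted by more than 23 degrees while still seated in its bottle (angle between the x axis of stopper_green and the x axis of bottle_green, either way round above 0.4 rad and z of stopper_green in the frame of bottle_green below 0.158 m and horizontal distance between stopper_green and bottle_green below 0.01 m), for 0.1 s.
2. the green stopper is out of the neck, its flange more than 40 mm above the rim (z of stopper_green in the frame of bottle_green above 0.19 m), for 0.1 s.
At the end, for the whole second after the job is handed in: The green stopper stands at rest in the stand's hole: its axis within 15 mm of the hole's centre, its flange within 6 mm of the block's top, upright within 10 degrees; the blue stopper is within 15 mm of where it was, still seated in its bottle (horizontal distance between stopper_green and stand below 0.015 m and z of stopper_green in the frame of stand between 0.044 and 0.056 m and angle between stopper_green's own z axis and vertical below 0.17 rad and linear speed of stopper_green below 0.02 m/s and distance of stopper_blue from where it was at the start of the episode below 0.015 m); the robot touches nothing.
It fails at once if the blue stopper is moved by more than 15 mm (distance of stopper_blue from where it was at the start of the episode above 0.015 m).
It fails at once if the green stopper drops into or onto the stand (falls faster than 0.7 m/s there, a drop of about 25 mm) (linear speed of stopper_green above 0.7 m/s and horizontal distance between stopper_green and stand below 0.04 m and z of stopper_green in the frame of stand below 0.1 m).
It also fails if it takes over 42 s, if anything falls off the work surface, if the arm or the gripper's body presses on something with over 40 N, if the wrist force passes 120 N, or if a joint passes its speed limit or range.

## Working session

There is one attempt and no reset: what is moved stays moved. The work goes in short steps, Python scripts to look and compute and a tool call to move; the robot and the scene stay as the last step left them, time stands still between calls to the robot, and variables do not carry over. Pictures are saved under pics/ and viewed, about 8 in all and at most 12, crops included, and the job is handed in when it is done.

Besides the shell and the picture viewer there is one more tool, called after "Call:" as name(argument=value, ...), one argument or row to a line, values as JSON. arm_command: Moves the arm, as the interface text tells. Its arguments: {"type":"object","properties":{"rows":{"type":"string"},"jaw":{"type":"number"},"squeeze":{"type":"number"}},"required":["rows"]}

```bash
mkdir -p pics; ls; cat > h.py <<'E'
import numpy as np, cv2
from station import monitor, vision, workorder
def grab(n):
    d=vision.get_image(n); f=d["frame"]; h=f.shape[0]
    fl=h/2/np.tan(np.radians(d["vfov"])/2)
    d["K"]=np.array([[fl,0,d["cx"]],[0,fl,d["cy"]],[0,0,1.]])
    d["D"]=np.array(d["distortion"],float); d["R"]=np.array(d["R"]); d["t"]=np.array(d["t"])
    return d
def save(d,fn,box=None,s=1):
    f=d["frame"][:,:,::-1]
    if box: x0,y0,x1,y1=box; f=f[y0:y1,x0:x1]
    cv2.imwrite("pics/"+fn,cv2.resize(f,None,fx=s,fy=s,interpolation=cv2.INTER_CUBIC))
def atz(d,uv,z):
    p=cv2.undistortPoints(np.array([[uv]],float),d["K"],d["D"])[0,0]
    r=d["R"].T@np.array([p[0],p[1],1]); c=-d["R"].T@d["t"]
    return c+r*(z-c[2])/r[2]
def proj(d,X):
    return cv2.projectPoints(np.array(X,float).reshape(-1,3),cv2.Rodrigues(d["R"])[0],d["t"],d["K"],d["D"])[0][:,0]
E
python3 - <<'E'
from h import *
for n in("top","scene"):
    d=grab(n); save(d,n+"0.png"); print(n,-d["R"].T@d["t"],d["R"][2],d["vfov"])
print(monitor.get_obs())
E
```

```text
pics
top [ 0.40892966 -0.00480979  0.89090054] [ 0.11974937  0.02109923 -0.99257993] 48.164136640336565
scene [ 0.98589382 -0.1773448   0.8428312 ] [-0.54940457  0.20115967 -0.81098052] 51.53530047336891
{'t': 0.1, 'q': array([-1.22699130e+00,  5.33276964e-02,  1.61415497e+00, -2.36893281e-05,
        1.47599723e+00, -1.19012940e-01]), 'dq': array([ 0.00019502, -0.0004884 , -0.00329432, -0.00112637,  0.00177235,
       -0.00033188]), 'effort': array([ 1.32837981e-04, -3.94904602e+01, -3.71362102e+01, -1.13729486e-04,
        3.92274684e-03,  3.73242881e-05]), 'tool_pos': array([ 0.2788885, -0.5588497,  0.302764 ]), 'tool_rot': array([-3.05602742e+00, -7.20095649e-01,  3.69081251e-04]), 'contact_force': array([-0.25466211,  0.58740539,  0.90855502]), 'wrist_torque': array([ 0.02898494,  0.00736943, -0.00636847]), 'opening': 0.08513082149591897}
```

View pics/top0.png

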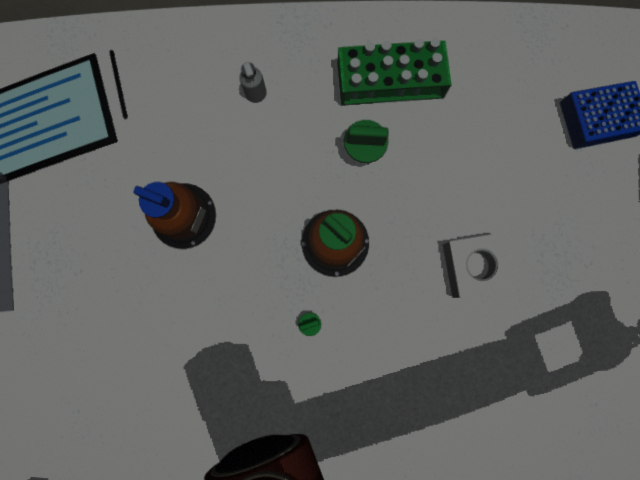

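View pics/scene0.png

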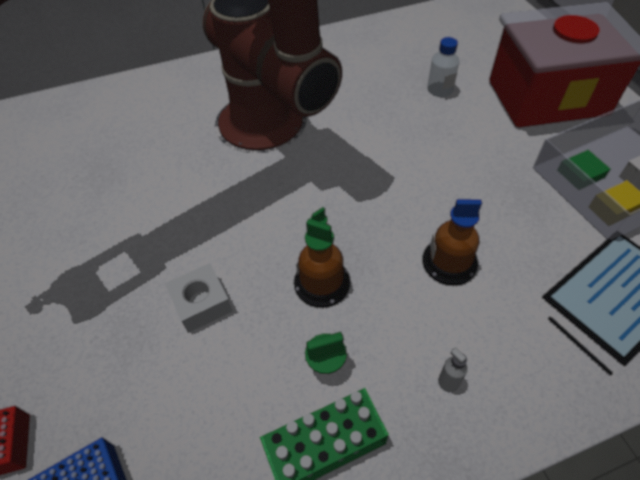

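Top view: green-stoppered bottle at about (338,232), the loose large and small look-alikes at (366,142) and (310,323), the blue-stoppered bottle at (157,200), and the stand's hole at about (480,264). The scene view agrees, with the green stopper at (320,232) and the hole at (196,292). Next I'll enlarge both views.

```bash
python3 - <<'E'
from h import *
a=grab("top"); b=grab("scene")
A=cv2.resize(a["frame"][190:310,300:510,::-1],None,fx=3.8,fy=3.8,interpolation=cv2.INTER_CUBIC)
cv2.imwrite("pics/c1.png",A)
B=cv2.resize(b["frame"][200:335,160:360,::-1],None,fx=4,fy=4,interpolation=cv2.INTER_CUBIC)
cv2.imwrite("pics/c2.png",B)
E
```

```text
(no output)
```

View pics/c1.png

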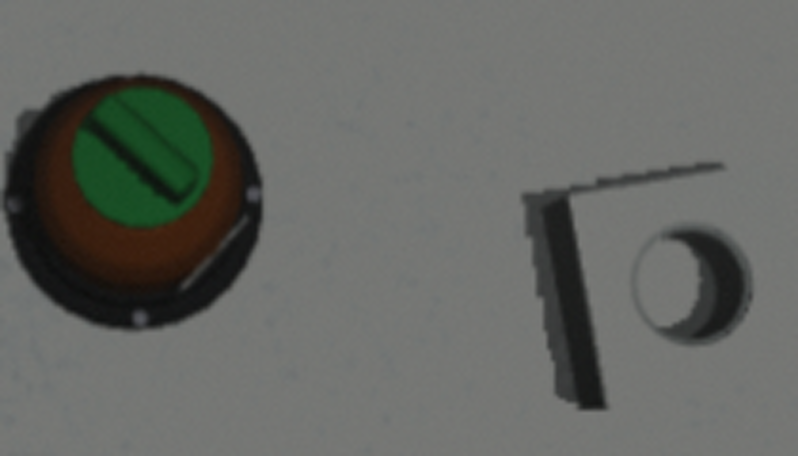

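View pics/c2.png

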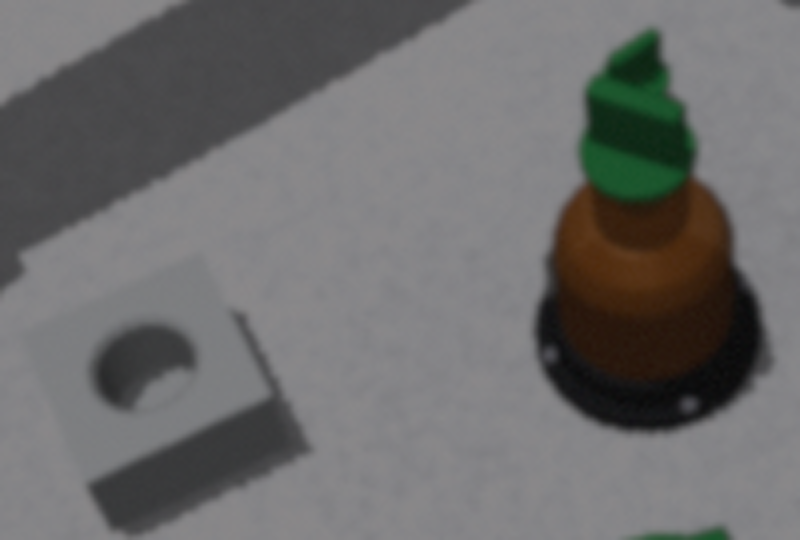

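```bash
python3 - <<'E'
from h import *
a=grab("top"); b=grab("scene")
T=lambda x,y:(300+(x+.5)/3.8-.5,190+(y+.5)/3.8-.5)
S=lambda x,y:(160+(x+.5)/4-.5,200+(y+.5)/4-.5)
p=lambda *x:print(*[np.round(i,4) if not isinstance(i,str) else i for i in x])
p("flange top c",atz(a,T(142.5,157),.156),"diam",atz(a,T(213,157),.156)-atz(a,T(72,157),.156))
p("holder c (z~.02)",atz(a,T(134,203),.02))
c=[atz(a,T(*q),.192) for q in((90,115),(112,97),(203,180),(180,195))]
p("fin",*c,"c",np.mean(c,0)); v=(c[3]-c[0]+c[2]-c[1])/2; p("len",np.linalg.norm(v),"yaw",np.degrees(np.arctan2(v[1],v[0])))
p("hole top",atz(a,T(691,284),.05),"diam",atz(a,T(751,284),.05)-atz(a,T(632,284),.05))
p("hole scene",atz(b,S(144,367),.05)); 
p("flange scene z156 c",atz(b,S(638,150),.156))
s=[atz(b,S(*q),.192) for q in((588,86),(602,75),(682,108),(682,120))]; p("fin sc",*s)
# blue
p("blue flange",atz(a,(157,200),.156)); 
print(cv2.Rodrigues(monitor.get_obs()["tool_rot"])[0])
E
```

```text
flange top c [ 0.5056 -0.0256  0.156 ] diam [-0.0009 -0.0512  0.    ]
holder c (z~.02) [ 0.5037 -0.0255  0.02  ]
fin [ 0.5158 -0.0068  0.192 ] [ 0.522  -0.0145  0.192 ] [ 0.4925 -0.0453  0.192 ] [ 0.4875 -0.0373  0.192 ] c [ 0.5045 -0.026   0.192 ]
len 0.0422 yaw -133.3274
hole top [ 0.4626 -0.256   0.05  ] diam [-0.001  -0.0506  0.    ]
hole scene [ 0.4649 -0.2548  0.05  ]
flange scene z156 c [ 0.5078 -0.0245  0.156 ]
fin sc [ 0.4943 -0.0403  0.192 ] [ 0.491  -0.0329  0.192 ] [ 0.5196 -0.0082  0.192 ] [ 0.5253 -0.0104  0.192 ]
blue flange [0.5543 0.2281 0.156 ]
[[ 8.94791647e-01  4.46483866e-01 -2.56453928e-04]
 [ 4.46483932e-01 -8.94791374e-01  7.03915834e-04]
 [ 8.48142999e-05 -7.44360566e-04 -9.99999719e-01]]
```

Sizes check out (flange 51 mm, fin 42 mm, centres agree between views to 2–3 mm). Stopper is at (0.5055, -0.0255) with its fin at yaw 46.7°, and the hole is at (0.4635, -0.2555). I'll move to above the stopper and turn +20°.

Call:
arm_command(
  rows="20 48 5 0 0 2; 41 97 10 0 0 4; 62 145 10 0 0 6; 82 194 10 0 0 8; 103 242 10 0 0 10; 124 291 10 0 0 12; 144 339 10 0 0 14; 165 388 10 0 0 16; 185 436 10 0 0 18; 206 485 10 0 0 19; 226 533 10 0 0 20; 226 533 10 0 0 20",
  jaw=1,
)

```text
t: 1.8
tool_pos: [0.5055, -0.0233, 0.3134]
tool_rot: [-2.882, -1.248, 0.0]
contact_force: [0.0, 0.1, 0.1]
opening: 0.0858
```

Call:
arm_command(
  rows="0 0 0 0 0 0; 0 0 0 0 0 0",
  jaw=0.5,
)

```text
t: 2.05
tool_pos: [0.5053, -0.0241, 0.3134]
tool_rot: [-2.883, -1.246, 0.0]
contact_force: [0.9, 0.1, 0.1]
opening: 0.0519
```

```bash
python3 - <<'E'
from h import *
a=grab("top"); b=grab("scene")
o=monitor.get_obs(); R=cv2.Rodrigues(o["tool_rot"])[0]
print(o["t"],o["tool_pos"],o["q"],o["opening"],"xyaw",np.degrees(np.arctan2(R[1,0],R[0,0])),R[:,2],o["contact_force"])
A=a["frame"][160:310,260:460,::-1]; B=b["frame"][130:280,230:430,::-1]
cv2.imwrite("pics/m1.png",cv2.resize(np.hstack([A,B]),None,fx=2,fy=2,interpolation=cv2.INTER_CUBIC))
E
```

```text
2.15 [ 0.50531421 -0.02429236  0.31346298] [-1.95545602e-01 -2.43145631e-01  1.87293872e+00  7.45866893e-04
  1.51244505e+00  5.59913453e-01] 0.042555704166889974 xyaw 46.71287078422979 [-4.88484993e-04  8.55821301e-04 -9.99999514e-01] [ 0.82247533  0.26453596 -0.03831615]
```

View pics/m1.png

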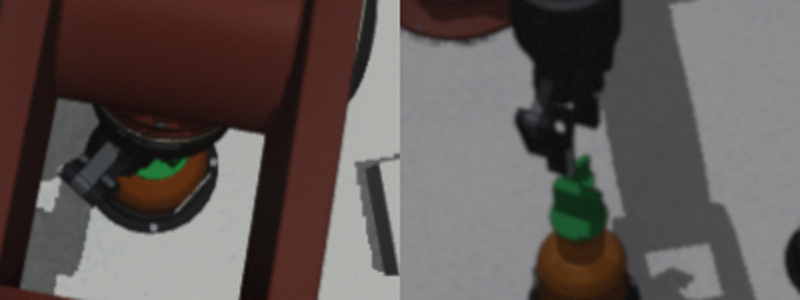

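The fingers are 0.8 mm below tolerance of the fin position and straddle it across its thickness. I'll descend to TCP z = 0.234 and close.

Call:
arm_command(
  rows="0 -1 -20 0 0 0; 0 -1 -40 0 0 0; 0 -1 -60 0 0 0; 0 -1 -72 0 0 0; 0 -1 -79 0 0 0; 0 -1 -79 0 0 0; 0 -1 -79 0 0 0",
)

```text
t: 3.02
tool_pos: [0.5058, -0.0253, 0.2353]
tool_rot: [-2.884, -1.246, -0.002]
contact_force: [0.5, 0.1, -0.2]
opening: 0.0427
```

Call:
arm_command(
  rows="0 0 0 0 0 0; 0 0 0 0 0 0; 0 0 0 0 0 0; 0 0 0 0 0 0; 0 0 0 0 0 0; 0 0 0 0 0 0; 0 0 0 0 0 0; 0 0 0 0 0 0",
  jaw=0,
  squeeze=70,
)

```text
t: 4.03
tool_pos: [0.506, -0.0252, 0.2363]
tool_rot: [-2.884, -1.246, -0.003]
contact_force: [-1.9, 1.4, 6.5]
opening: 0.011
```

Gripped on the 12 mm fin (11 mm reading). Next a +60° twist.

Call:
arm_command(
  rows="0 0 0 0 0 5; 0 0 0 0 0 11; 0 0 0 0 0 17; 0 0 0 0 0 23; 0 0 0 0 0 29; 0 0 0 0 0 35; 0 0 0 0 0 41; 0 0 0 0 0 47; 0 0 0 0 0 53; 0 0 0 0 0 61; 0 0 0 0 0 61; 0 0 0 0 0 61",
)

```text
t: 5.52
tool_pos: [0.5059, -0.025, 0.2362]
tool_rot: [-1.854, -2.534, -0.003]
contact_force: [-2.0, 2.2, 3.8]
opening: 0.0107
```

```bash
python3 - <<'E'
from h import *
b=grab("scene"); o=monitor.get_obs(); R=cv2.Rodrigues(o["tool_rot"])[0]
print(o["t"],o["tool_pos"],"xyaw",np.degrees(np.arctan2(R[1,0],R[0,0])),o["contact_force"],o["wrist_torque"],o["opening"])
save(b,"tw.png",(230,130,430,280),3)
E
```

```text
5.575 [ 0.50593775 -0.02496978  0.23627353] xyaw 107.64000207477454 [-2.53725742  2.73736546  2.3130846 ] [ 0.52141801  0.35179977 -0.05933222] 0.010812588784397078
```

View pics/tw.png

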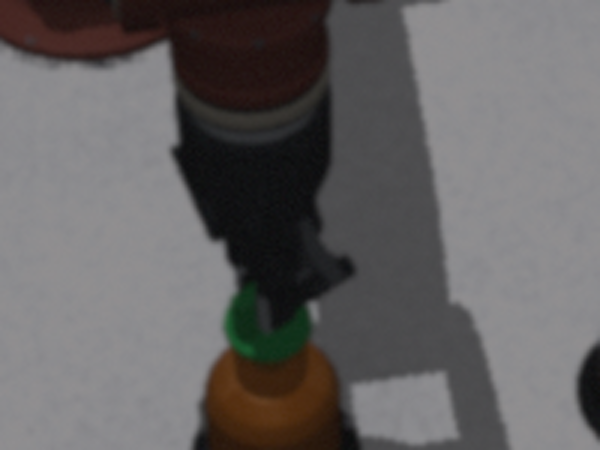

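Picture 6 shows the fin turned along with the fingers (at about 270,310), with the flange still on the neck. Turn measured 61°. I'll try a short lift first.

Call:
arm_command(
  rows="0 0 5 0 0 0; 0 0 10 0 0 0; 0 0 15 0 0 0; 0 0 15 0 0 0",
)

```text
t: 6.08
tool_pos: [0.5063, -0.0252, 0.2522]
tool_rot: [-1.855, -2.536, -0.004]
contact_force: [-0.0, -0.1, -0.0]
opening: 0.0107
```

Call:
arm_command(
  rows="0 0 10 0 0 0; 0 0 20 0 0 0; 0 0 32 0 0 0; 0 0 45 0 0 0; 0 0 60 0 0 0; 0 0 70 0 0 0; 0 0 70 0 0 0; 0 0 70 0 0 0",
)

```text
t: 7.08
tool_pos: [0.5061, -0.0251, 0.3217]
tool_rot: [-1.854, -2.535, -0.003]
contact_force: [-1.0, 0.7, -0.1]
opening: 0.0107
```

```bash
python3 - <<'E'
from h import *
b=grab("scene"); o=monitor.get_obs()
print(o["t"],o["tool_pos"],o["q"],o["contact_force"],o["opening"])
save(b,"up.png",(220,90,400,290),3)
E
```

```text
7.125 [ 0.50601623 -0.02513179  0.32144211] [-0.19748931 -0.24570654  1.86185399  0.00213446  1.5259506  -0.50532159] [-0.18095947  0.55533189 -0.46262285] 0.010930388635750861
```

View pics/up.png

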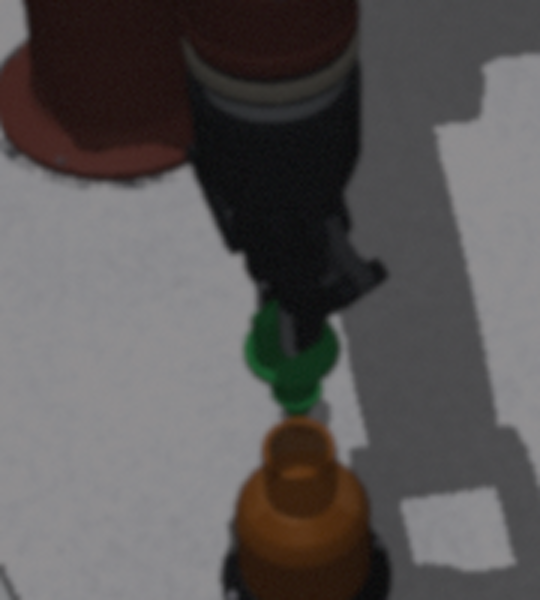

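Stopper is out and upright, with its plug clear of the empty neck at (298,430). Move over the hole.

Call:
arm_command(
  rows="-4 -20 0 0 0 0; -9 -48 0 0 0 0; -14 -77 0 0 0 0; -20 -106 -10 0 0 0; -25 -135 -30 0 0 0; -30 -164 -55 0 0 0; -35 -190 -80 0 0 0; -39 -212 -100 0 0 0; -42 -230 -120 0 0 0; -42 -230 -125 0 0 0; -42 -230 -125 0 0 0; -42 -230 -125 0 0 0",
)

```text
t: 8.62
tool_pos: [0.4646, -0.2548, 0.1974]
tool_rot: [1.854, 2.536, 0.003]
contact_force: [-0.0, -0.4, -1.3]
opening: 0.0108
```

```bash
python3 - <<'E'
from h import *
a=grab("top"); b=grab("scene"); o=monitor.get_obs(); R=cv2.Rodrigues(o["tool_rot"])[0]
print(o["t"],o["tool_pos"],R[:,2],o["contact_force"],o["opening"])
p=o["tool_pos"]+[0,0,-.0863]
for n,d in(("top",a),("scene",b)): print(n,"pred tip",proj(d,p-[0,0,.034]),"flange",proj(d,p),"hole",proj(d,[.4635,-.2555,.05]))
A=a["frame"][190:340,400:540,::-1]; B=b["frame"][200:350,120:260,::-1]
cv2.imwrite("pics/ov.png",cv2.resize(np.hstack([A,B]),None,fx=2.8,fy=2.8,interpolation=cv2.INTER_CUBIC))
E
```

```text
8.725 [ 0.46456565 -0.25486385  0.19747203] [ 0.00136093  0.00120546 -0.99999835] [-0.05266905 -0.37073485  0.04425626] 0.01077658975400278
top pred tip [[485.80010037 261.8466253 ]] flange [[492.66069072 260.12487719]] hole [[481.12296659 263.78931136]]
scene pred tip [[192.00050909 283.66416383]] flange [[187.26405032 273.63298018]] hole [[195.11669505 290.88847326]]
```

View pics/ov.png

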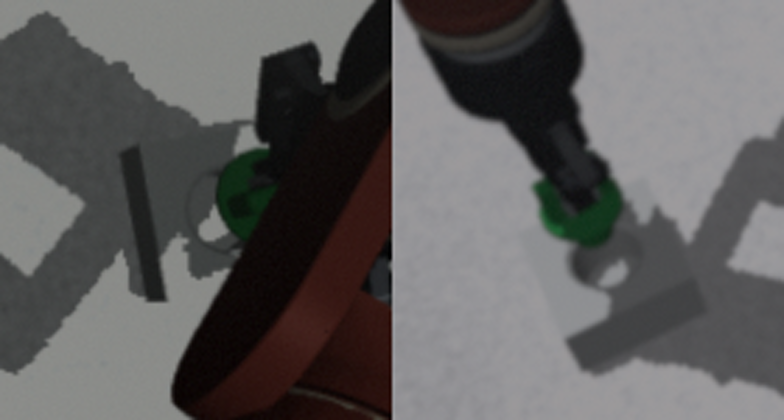

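Right half shows the plug tip (597,238) over the near hole rim (hole centre about 605,262). Both match the predictions to about 1 px, so I'll lower.

Call:
arm_command(
  rows="-1 -1 -8 0 0 0; -1 -1 -16 0 0 0; -1 -1 -24 0 0 0; -1 -1 -32 0 0 0; -1 -1 -40 0 0 0; -1 -1 -48 0 0 0; -1 -1 -54 0 0 0; -1 -1 -57 0 0 0; -1 -1 -57 0 0 0; -1 -1 -57 0 0 0",
)

```text
t: 9.98
tool_pos: [0.4638, -0.256, 0.1408]
tool_rot: [1.853, 2.536, 0.003]
contact_force: [-0.2, -0.9, -1.0]
opening: 0.011
```

Call:
arm_command(
  rows="0 0 -1 0 0 0; 0 0 -2 0 0 0; 0 0 -3 0 0 0; 0 0 -3 0 0 0; 0 0 -3 0 0 0",
)

```text
t: 10.6
tool_pos: [0.4638, -0.256, 0.1378]
tool_rot: [1.853, 2.536, 0.003]
contact_force: [-0.2, -0.6, -0.8]
opening: 0.0113
```

Call:
arm_command(
  rows="0 0 -0.5 0 0 0; 0 0 -1 0 0 0; 0 0 -1.5 0 0 0; 0 0 -2 0 0 0; 0 0 -2 0 0 0; 0 0 -2 0 0 0",
)

```text
t: 11.35
tool_pos: [0.4638, -0.256, 0.1362]
tool_rot: [1.853, 2.536, 0.003]
contact_force: [-2.7, 1.5, 4.6]
opening: 0.0105
```

```bash
python3 - <<'E'
from h import *
b=grab("scene"); o=monitor.get_obs()
print(o["t"],o["tool_pos"],o["contact_force"],o["wrist_torque"],o["opening"])
save(b,"dn.png",(130,220,270,340),4)
E
```

```text
11.4 [ 0.46379165 -0.25602101  0.13619418] [-1.40949145  1.13549178  4.30136442] [ 0.26329424  0.40653958 -0.00392243] 0.010710329109512967
```

View pics/dn.png

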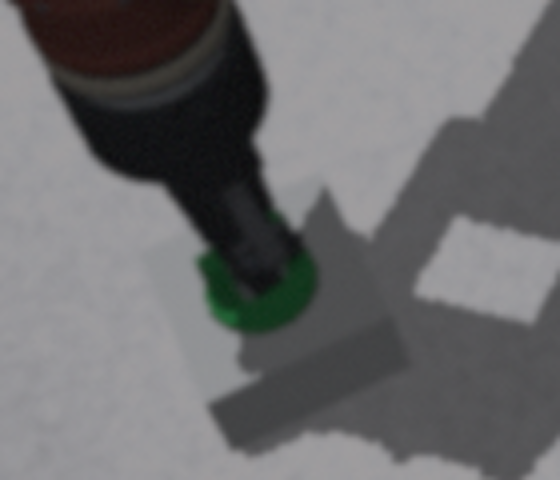

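The flange lies on the block at about (260,290), and contact shows as +4.5 N upward at the expected height. I'll open the jaws partly, then retreat straight up.

Call:
arm_command(
  rows="0 0 0 0 0 0; 0 0 0 0 0 0; 0 0 0 0 0 0; 0 0 0 0 0 0; 0 0 0 0 0 0; 0 0 0 0 0 0",
  jaw=0.6,
)

```text
t: 12.15
tool_pos: [0.4638, -0.256, 0.1362]
tool_rot: [1.853, 2.536, 0.003]
contact_force: [0.4, 0.1, 0.3]
opening: 0.0511
```

Call:
arm_command(
  rows="0 0 10 0 0 0; 0 0 25 0 0 0; 0 0 45 0 0 0; 0 0 75 0 0 0; 0 0 110 0 0 0; 0 0 150 0 0 0; 0 -40 160 0 0 0; 0 -90 160 0 0 0; 0 -140 160 0 0 0; 0 -190 160 0 0 0; 0 -230 160 0 0 0; 0 -230 160 0 0 0",
)

```text
t: 13.65
tool_pos: [0.4632, -0.4884, 0.2971]
tool_rot: [1.856, 2.532, 0.002]
contact_force: [-0.1, 0.4, 0.1]
opening: 0.0512
```

```bash
python3 - <<'E'
from h import *
a=grab("top"); b=grab("scene"); o=monitor.get_obs()
print(o["t"],o["tool_pos"],o["contact_force"],o["opening"])
for n,d in(("top",a),("scene",b)): print(n,"flange top exp",proj(d,[[.4635,-.2555,.056],[.4635,-.2555,.092]]))
A=a["frame"][190:340,400:540,::-1]; B=b["frame"][200:350,120:260,::-1]
cv2.imwrite("pics/fin.png",cv2.resize(np.hstack([A,B]),None,fx=2.8,fy=2.8,interpolation=cv2.INTER_CUBIC))
E
```

```text
13.75 [ 0.46378683 -0.48596581  0.29700257] [-0.63311856 -0.0872714  -0.97706346] 0.05119724259338686
top flange top exp [[482.22520451 263.51877556]
 [489.17025181 261.81188852]]
scene flange top exp [[194.33889618 289.24492055]
 [189.49206109 279.00193939]]
```

View pics/fin.png

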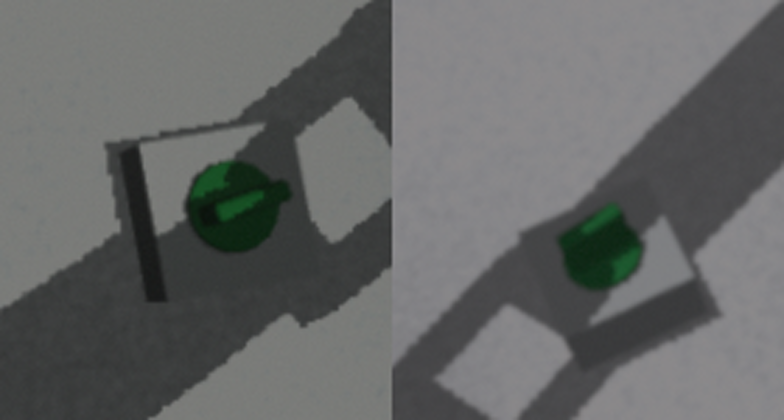

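Flange centre in the top view is at (232,206), i.e. full-frame (482.9,263.6), against (482.2,263.5) expected for seated. The fin is upright, so I'll hand in.

```bash
python3 -c "
from h import *
print(workorder.finish_job())"
```

```text
the job is handed in; nothing more can be done
None
```

The green stopper is out of its bottle and standing in the hole of the white stand. I handed the job in at about 13.8 s of the 42 s allowed; no verdict is reported.

- **Twist and pull:** I gripped the fin, turned it +61° while it was still seated, and lifted it about 85 mm. It came free with almost no force on the wrist.
- **Placing:** I lowered it slowly until it touched, at about 4.5 N. Then I opened the jaws and moved the arm up and well clear.
- **Last checks:** The flange centre was within about 1 pixel of where a seated stopper should appear, and the fin looked upright in both views. The gripper showed no contact.
- **Not checked:** The arm never went near the blue stopper, but I took no closing picture of it. No check failed. The two cameras differed by 2–3 mm on the starting positions, well within the hole's clearance.

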